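# Show the framed boat tile to the listing camera

### The arm

A 7-joint arm with a two-finger parallel gripper is mounted at the origin on the work surface. World frame = base frame: x ahead of the robot, y to its left, z up, the work surface at z = 0. Lengths are in m, angles in rad, forces in N, time in s.
With the tool pointing down it reaches from about 0.4 to 0.875 m from the base axis. Payload 19.3 kg.
Tool frame: the origin (TCP) lies midway between the tips of the shut fingers; the grasp point (between the pads) lies 19 mm behind it; z points along the fingers, y is the direction in which the jaws open and shut (so a half turn about z gives the same grasp; the last joint's range is limited). The gripper opens to 85 mm and grips with 20 to 120 N. Pads are 22 mm wide; open, the fingers measure 114 mm over their backs; the gripper's body (76 mm by 85 mm) begins 54 mm behind the grasp point. The pads swing forward as they close: fully open they stand 13 mm farther back than shut.
Start: joints at [1.069, 0.521, -0.036, 1.599, 0.021, 1.021, -0.113], TCP at [0.262, -0.568, 0.231] pointing down, gripper open.
Joint ranges: [-2.91, 2.91], [-0.3, 2.13], [-1.5, 1.42], [0.17, 2.43], [-1.26, 4.41], [0.16, 1.93], [-2.52, 2.52]. Speed limits (rad/s): [1.89, 1.89, 2.39, 2.39, 3.01, 3.01, 3.01].

### API

Orientations are given as [roll, pitch, yaw] about the fixed x, y, z axes, in that order (R = Rz(yaw) Ry(pitch) Rx(roll)).
In Python, from plant import robot gives the robot as it stands. The module is installed in compiled form; this text tells all that it offers.
- The arm moves only by the tool drive_tool, never from a script. Its arguments are lists of equal length, an entry for each row: "translation": the shift along the tool's x, y, z in mm, a list of three; "twist": the turn, a rotation vector about the tool's x, y, z in degrees, a list of three; "fingers": the finger opening in mm, from 0 to 85.4. In form: {"translation": [[dx, dy, dz], ...], "twist": [[ax, ay, az], ...], "fingers": [fingers, ...]}. A call has 1 to 12 rows; each row shifts and turns the commanded pose from where the row before left it, along the tool's axes as they then stand; what a row does not reach is not made up. A row lasts 1/8 s, in which the tool goes at most 62.5 mm and 10.7 degrees, less where a joint would pass 70% of its speed; a pose out of reach is approached as far as the arm can. A call with a gripper value outside its range is refused whole. The fingers move at their own pace and stop on an object; the grip force is fixed at half the most. Time passes only in rows, so rows that do not move let the fingers close. It gives the time, the measured TCP pose, the force and the opening at its end, in the units of the state.
- robot.read_state(): the state, without advancing time (a new reading comes with each control period).
- robot.get_image(name): name is "scene" or "side" or "wrist"; returns the picture (384x512x3 uint8, red, green, blue); there is no depth.
- robot.get_calibration(name): a dict with "intrinsics" (3x3 intrinsics, pixels), "pose" (4x4, takes a point from camera to world coordinates). Camera axes: x right, y up, looking along -z (the intrinsics and any distortion apply to the point x, -y, -z); pixel columns grow to the right and rows downward; lengths in m; the calibration is good to about 2 mm. A picture is of the moment at which its call begins: read the wrist's pose just before it. get_calibration takes no time and is no camera call; for the wrist camera it gives the pose at the moment of the call.
- robot.sign_off(): hands the job in, once; it reports no verdict.
The state is a dict: "t": time; "q": joint angles; "qd": joint speeds; "joint_efforts": joint torques, N m; "tcp_pos": TCP position; "ee_rot": TCP orientation; "wrist_force": force on the tool from outside, world axes, zero at the start; "torque": the same for the moment, N m; "opening": finger opening in m.
Only numpy, scipy, OpenCV 4.12 (cv2) and the standard library are available. Lean on these libraries where they do the work, as an engineer would, in place of code of your own. Each camera call takes 0.05 s, during which the arm holds its last target.

### The job

Swing the rack's keeper bar all the way open by its red knob, lift out the blue-framed tile with the sailing boat, and finish holding it still in the air before the lens of the listing camera for its photograph: the middle of the picture on the lens's line of sight and 20 cm from the front of the lens, picture side towards the lens and square to it, right way up. The program ends while the gripper still holds the tile there; do not touch the camera or its stand, and leave the other two tiles in the rack and the other goods where they are.

Things in the scene. Friction and masses are not known exactly. Their poses are not given: they have to be found in the camera images.
- boat_tile: The tile to show: blue frame 80 wide (own y) x 100 high (z) x 16 mm thick (x), 0.12 to 0.26 kg. Front (+x): 60 x 56 mm picture, white-sailed boat on light blue; the top 36 mm is plain flat rail, good to grip across the thickness. Origin: centre of underside; x out of the picture, z to its top. Starts upright in any of the rack's three pockets, axes as the rack's.
- boat_tile_picture (a point): Middle of the boat picture, on the front surface of the boat tile (8 mm in +x and 36 mm in z from the tile's origin), axes as the tile's.
- flower_tile: Bystander: same shape and size, dark brown wooden frame, red flower on cream. Stands in another pocket of the rack.
- house_tile: Bystander: same shape and size, ochre yellow frame, white house with a red roof. Stands in another pocket of the rack.
- rack: Fixed wooden rack, base 100 (x) x 330 (y) mm; origin: centre of its underside on the table. Three pockets (19 x 84 mm inside) along its y at -90, 0, +90 mm; their floors are 12 mm and lips 30 mm above the table, the tiles' tops 112 mm. The tiles' pictures look to the rack's +x. The keeper bar's hinge post stands at y = +150 mm.
- keeper (a joint): Keeper bar, steel, 14 wide, 8 thick, 290 mm long from its hinge, 116 to 124 mm above the table, just over the tiles so that none can be lifted. 0 = closed, along the row; grows to 1.65 rad (fully open) as it swings level, clockwise seen from above, to the rack's -x side (robot). Needs about 0.5 N at the knob, stays where left. Starts at 0 to 0.04.
- keeper_knob (a point): Middle of the red knob on the bar: an upright cylinder 18 mm in diameter and 42 mm tall, standing on the bar 170 mm from the hinge axis; its middle is 145 mm, its top 166 mm above the table.
- keeper_hinge (a point): The keeper bar's upright hinge axis, at the height of the bar's underside.
- camera_stand: Fixed pillar stand of the listing camera, foot 130 mm across, pillar 20 mm; origin: centre of its underside on the table. On it, tilt axis 320 mm above the table, sits the camera head (grey box 45 x 72 x 52 mm, black lens barrel with orange ring); do not touch either. Heading and downward tilt (0.2 to 0.55 rad) differ from start to start.
- lens (a point): Centre of the front of the camera's lens, 60 mm ahead of the tilt axis. The camera looks along this point's -x axis (slanting down); y is level, z is the camera's up. The picture belongs at x = -200 mm, y = 0, z = 0 in this frame, with the tile's +x along this point's +x and the tile's +z along this point's +z.
- bottle: Bystander: amber glass bottle, 60 mm diameter, 170 mm tall; origin at centre of its underside.
- tyre: Bystander: black rubber tyre of a toy, lying flat, 100 mm outside diameter, 26 mm high; origin at centre of its underside.
- car: Bystander: red tin toy car, 100 x 42 x 48 mm; origin at centre of its underside.
- bell: Bystander: brass hand bell, 60 mm diameter, 95 mm tall; origin at centre of its underside.
- bowl: Bystander: small blue bowl, 90 mm diameter, 40 mm tall; origin at centre of its underside.
Mind the look-alikes: they are no part of the job. Of the things that look like the boat_tile, the largest one is meant.

How it is judged:
On the way, in this order (a step that is already met when the one before it is completed fails the run):
1. the keeper bar is swung open (past 1.3 rad) (value of joint keeper above 1.3 rad), for 0.2 s.
2. the boat tile is lifted clear of the rack, in the fingers (height (world z) of boat_tile above 0.05 m and contact force between the fingers and boat_tile above 1 N and contact force between boat_tile and rack below 0.1 N), for 0.2 s.
At the end, for the whole second after the job is handed in: Boat tile held still by the fingers: picture centre 175-225 mm before the lens, within 20 mm of its axis sideways and up/down, facing it, square and upright within 0.17 rad; keeper past 1.3 rad; other tiles within 20 mm, other goods within 30 mm of their starts (x of boat_tile_picture in the frame of lens between -0.225 and -0.175 m and y of boat_tile_picture in the frame of lens between -0.02 and 0.02 m and z of boat_tile_picture in the frame of lens between -0.02 and 0.02 m and angle between the x axis of boat_tile and the x axis of lens, either way round below 0.17 rad and angle between the z axis of boat_tile and the z axis of lens, either way round below 0.17 rad and x of lens in the frame of boat_tile above 0.1 m and angle between boat_tile's own z axis and vertical below 1 rad and height (world z) of boat_tile above 0.09 m and linear speed of boat_tile below 0.02 m/s and angular speed of boat_tile below 0.15 rad/s and contact force between the fingers and boat_tile above 1 N and value of joint keeper above 1.3 rad and distance of each of flower_tile, house_tile from where it was at the start of the episode below 0.02 m and distance of each of bottle, tyre, car, bell, bowl from where it was at the start of the episode below 0.03 m); the arm keeps its last pose, push and grip.
It fails at once if the camera or its stand is touched (over 1 N) (contact force between camera_stand and anything else above 1 N).
It fails at once if another tile is shifted over 20 mm or tipped, or other goods are shifted over 30 mm (distance of any of flower_tile, house_tile from where it was at the start of the episode above 0.02 m or angle between any of flower_tile, house_tile's own z axis and vertical above 0.3 rad or distance of any of bottle, tyre, car, bell, bowl from where it was at the start of the episode above 0.03 m).
It also fails if it takes over 45 s, if anything falls off the work surface, if the arm or the gripper's body presses on something with over 40 N, if the wrist force passes 120 N, or if a joint passes its speed limit or range.

## Working session

There is one attempt and no reset: what is moved stays moved. The work goes in short steps, Python scripts to look and compute and a tool call to move; the robot and the scene stay as the last step left them, time stands still between calls to the robot, and variables do not carry over. Pictures are saved under pics/ and viewed, and the job is handed in when it is done.

Besides the shell and the picture viewer there is one more tool, called after ">>>" as a command line: name --argument value ..., lists and objects as JSON in quotes. drive_tool: Moves the arm, as the interface text tells. Its arguments: {"type":"object","properties":{"translation":{"type":"array","items":{"type":"array","items":{"type":"number"}}},"twist":{"type":"array","items":{"type":"array","items":{"type":"number"}}},"fingers":{"type":"array","items":{"type":"number"}}},"required":["translation","twist","fingers"]}

```bash
mkdir -p pics; cat > h.py <<'E'
from plant import robot
import numpy as np, cv2
def snap(n,f):
    c=robot.get_calibration(n); im=robot.get_image(n)
    cv2.imwrite(f'pics/{f}.png',im[:,:,::-1]); np.savez(f'pics/{f}.npz',K=c['intrinsics'],P=c['pose'],im=im); return im,c
def load(f):
    d=np.load(f'pics/{f}.npz'); return d['im'],d['K'],d['P']
def ray(K,P,u,v):
    d=np.linalg.inv(K)@[u,v,1]; d=np.array([d[0],-d[1],-d[2]]); d=P[:3,:3]@d; return P[:3,3],d/np.linalg.norm(d)
def plane(K,P,u,v,z):
    o,d=ray(K,P,u,v); return o+d*(z-o[2])/d[2]
def tri(rs):
    A=np.zeros((3,3));b=np.zeros(3)
    for o,d in rs:
        M=np.eye(3)-np.outer(d,d);A+=M;b+=M@o
    p=np.linalg.solve(A,b); return p,[np.linalg.norm((np.eye(3)-np.outer(d,d))@(p-o)) for o,d in rs]
def proj(K,P,p):
    q=P[:3,:3].T@(np.asarray(p)-P[:3,3]); q=np.array([q[0],-q[1],-q[2]]); q=K@q; return q[:2]/q[2]
E
python3 - <<'E'
from h import *
np.set_printoptions(precision=4,suppress=True)
s=robot.read_state()
for k,v in s.items(): print(k,v)
for n in ['scene','side','wrist']:
    im,c=snap(n,n+'0'); print(n,c)
E
```

```text
t 0.0
q [ 1.0688  0.522  -0.0363  1.6     0.0212  1.0211 -0.1128]
qd [-0.0008 -0.0006  0.0006  0.0002 -0.0004 -0.0005  0.0009]
joint_efforts [ -0.0013 -92.712    1.9787 -36.9936   0.0177   0.0082  -0.0001]
tcp_pos [ 0.2614 -0.5674  0.2307]
ee_rot [-3.1405  0.0001  0.4318]
wrist_force [-0.2443 -0.4953 -0.8506]
torque [ 0.0402  0.0391 -0.0113]
opening 0.08506913531449678
scene {'intrinsics': array([[384.6044,   0.    , 259.1998],
       [  0.    , 384.6044, 196.2108],
       [  0.    ,   0.    ,   1.    ]]), 'pose': array([[-0.6913, -0.4327,  0.5786,  1.5056],
       [ 0.7223, -0.3944,  0.5681,  0.919 ],
       [-0.0176,  0.8107,  0.5852,  1.1566],
       [ 0.    ,  0.    ,  0.    ,  1.    ]])}
side {'intrinsics': array([[477.4271,   0.    , 254.6948],
       [  0.    , 477.4271, 204.832 ],
       [  0.    ,   0.    ,   1.    ]]), 'pose': array([[-0.9873,  0.1009, -0.1226,  0.3558],
       [-0.1587, -0.6019,  0.7827,  1.2373],
       [ 0.0052,  0.7922,  0.6102,  1.1609],
       [ 0.    ,  0.    ,  0.    ,  1.    ]])}
wrist {'intrinsics': array([[309.1608,   0.    , 251.9289],
       [  0.    , 309.1608, 190.0538],
       [  0.    ,   0.    ,   1.    ]]), 'pose': array([[ 0.418 ,  0.8699,  0.2618,  0.3287],
       [-0.9085,  0.4006,  0.1192, -0.5367],
       [-0.0012, -0.2876,  0.9577,  0.3738],
       [ 0.    ,  0.    ,  0.    ,  1.    ]])}
```

View pics/scene0.png

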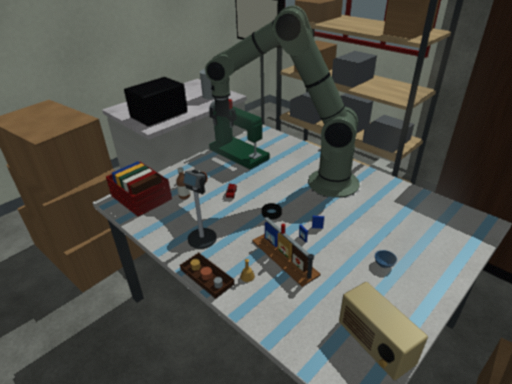

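View pics/side0.png

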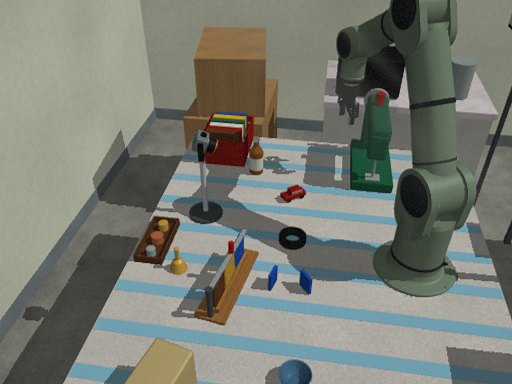

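View pics/wrist0.png

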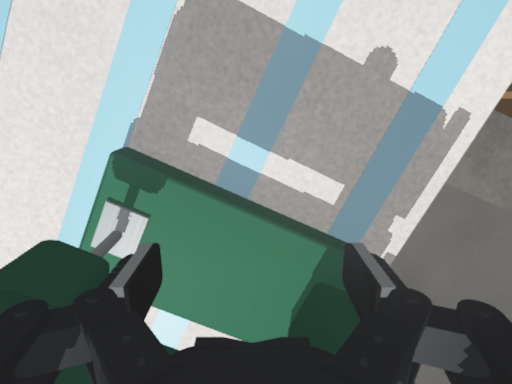

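The overview shows the rack with a keeper around scene (285,255), the listing camera at (198,180), and two small blue look-alike tiles at (303,233) and (318,222). I'll enlarge the central area.

```bash
python3 - <<'E'
from h import *
im=load('scene0')[0]; c=im[160:300,170:340][:,:,::-1]; cv2.imwrite('pics/c1.png',cv2.resize(c,None,fx=4.5,fy=4.2,interpolation=cv2.INTER_CUBIC))
im=load('side0')[0]; c=im[115:335,130:330][:,:,::-1]; cv2.imwrite('pics/c2.png',cv2.resize(c,None,fx=2.7,fy=2.7,interpolation=cv2.INTER_CUBIC))
E
```

```text
(no output)
```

View pics/c1.png

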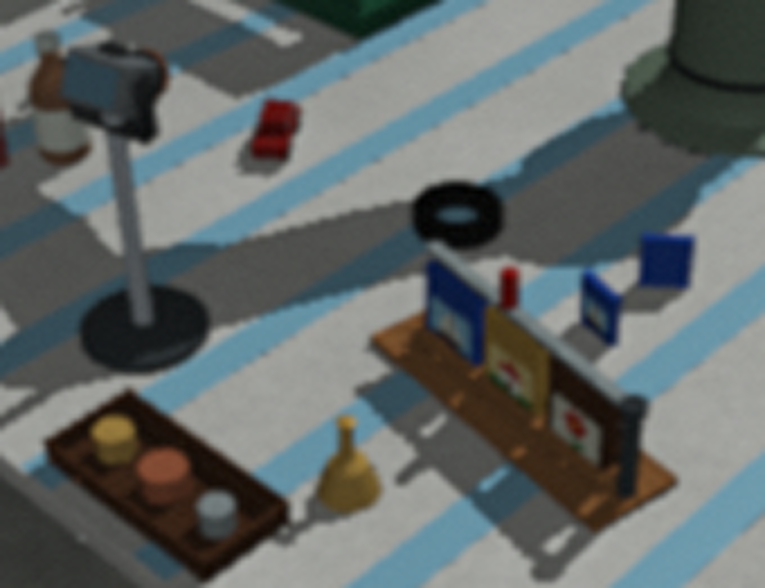

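View pics/c2.png

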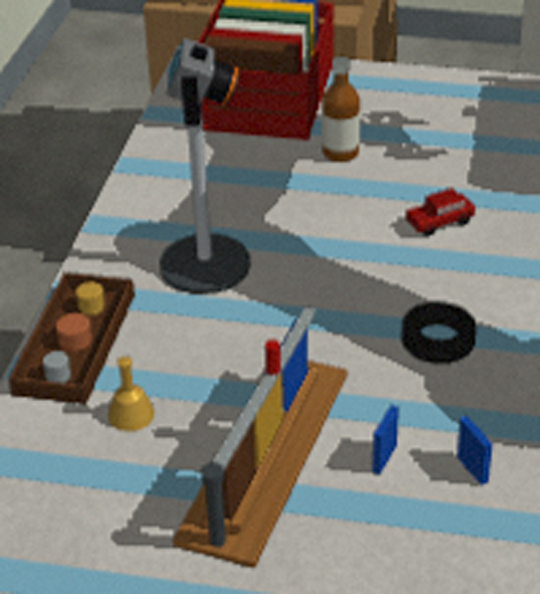

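Candidates for the boat tile: the rack's blue tile at scene (271,233), and loose small blue tiles at (303,233) and (318,222). I choose the rack one: it is the largest and stands in a pocket, the far one from the hinge. Next come coarse positions by triangulation.

```bash
python3 - <<'E'
from h import *
np.set_printoptions(precision=3,suppress=True)
a=load('scene0');b=load('side0')
S=lambda x,y:(170+x/4.5,160+y/4.2)
D=lambda x,y:(130+x/2.7,115+y/2.7)
for n,p,q in [('knobtop',S(511,270),D(273,343)),('hingetop',S(632,400),D(213,467)),('bartip',S(432,247),D(308,312)),
  ('lens',S(148,122),D(230,88)),('standfoot',S(145,325),D(205,262)),('tyre',S(458,213),D(438,332)),('bell',S(350,425),D(126,365)),('car',S(275,130),D(441,212)),('bottle',S(55,110),D(341,110)),('boatbotR',S(470,362),D(305,400)),
  ('small1',S(600,310),D(387,437)),('small2',S(665,260),D(475,450))]:
    P,e=tri([ray(*a[1:],*p),ray(*b[1:],*q)]); print(n,P,np.array(e)*1000)
for n,p in [('rackC_far',S(372,342)),('rackC_a',S(675,480)),('rackC_b',S(597,528))]: print(n,plane(*a[1:],*p,0.012))
for n,p in [('far',D(345,372)),('near',D(178,543)),('n2',D(255,562))]: print(n,plane(*b[1:],*p,0.012))
E
```

```text
knobtop [0.598 0.16  0.166] [0.67 0.67]
hingetop [0.632 0.324 0.128] [0.765 0.765]
bartip [0.578 0.046 0.118] [0.449 0.449]
lens [ 0.727 -0.18   0.268] [21.247 21.247]
standfoot [ 0.767 -0.168  0.006] [0.559 0.559]
tyre [ 0.421 -0.063  0.014] [0.117 0.117]
bell [0.786 0.142 0.086] [0.632 0.632]
car [ 0.443 -0.327  0.018] [0.923 0.923]
bottle [ 0.623 -0.496  0.069] [7.02 7.02]
boatbotR [ 0.578  0.09  -0.002] [9.024 9.024]
small1 [0.463 0.161 0.031] [3.418 3.418]
small2 [0.357 0.161 0.031] [0.834 0.834]
rackC_far [0.637 0.02  0.012]
rackC_a [0.593 0.35  0.012]
rackC_b [0.685 0.337 0.012]
far [0.533 0.033 0.012]
near [0.674 0.338 0.012]
n2 [0.584 0.35  0.012]
```

>>> drive_tool --translation '[[0,0,-45],[0,0,-45],[0,0,-45],[0,0,-45],[0,0,-45],[0,0,-45],[0,0,0]]' --twist '[[0,0,0],[0,0,0],[0,0,0],[0,0,0],[0,0,0],[0,0,0],[0,0,0]]' --fingers '[85,85,85,85,85,85,85]'

```text
t: 1.02
tcp_pos: [0.2617, -0.5681, 0.5043]
ee_rot: [3.137, -0.0, 0.432]
wrist_force: [0.5, -0.0, -0.9]
opening: 0.0847
```

```bash
cat >> h.py <<'E'
from scipy.spatial.transform import Rotation as R
def Rt(rpy): return R.from_euler('xyz',rpy)
def plan(target,rpy,mm=40,deg=8,start=None):
    """print rows from start (measured) to target; translation in axes at row start"""
    s=robot.read_state()
    p,r=(np.array(s['tcp_pos']),Rt(s['ee_rot'])) if start is None else start
    tr=Rt(rpy); rv=(r.inv()*tr).as_rotvec(); d=np.array(target)-p
    n=max(1,int(np.ceil(max(np.linalg.norm(d)*1000/mm,np.degrees(np.linalg.norm(rv))/deg))))
    print('n',n,'twist/row',np.round(np.degrees(rv)/n,2))
    T=[]
    for i in range(n):
        T.append(np.round(r.inv().apply(d/n)*1000,0).astype(int).tolist()); r=r*R.from_rotvec(rv/n)
    print(T); return (np.array(target),tr)
E
python3 - <<'E'
from h import *
s=robot.read_state(); print(s['t'],s['tcp_pos'],s['ee_rot'])
plan([0.58,-0.2,0.5],[np.pi,0,1.3])
E
```

```text
1.025 [ 0.26174957 -0.56811627  0.50432818] [ 3.13702075e+00 -3.64507239e-04  4.31640044e-01]
n 13 twist/row [ 0.02  0.01 -3.83]
[[34, -15, 0], [35, -13, 0], [36, -11, 0], [36, -8, 0], [37, -6, 0], [37, -3, 0], [37, -1, 0], [37, 2, 0], [37, 4, 0], [37, 7, 0], [36, 9, 0], [36, 11, 0], [35, 14, 0]]
```

>>> drive_tool --translation '[[36,-16,0],[37,-14,0],[39,-12,0],[39,-9,0],[40,-6,0],[40,-3,0],[40,-1,0],[40,2,0],[40,4,0],[40,7,0],[39,10,0],[39,12,0]]' --twist '[[0,0,-4],[0,0,-4],[0,0,-4],[0,0,-4],[0,0,-4],[0,0,-4],[0,0,-4],[0,0,-4],[0,0,-4],[0,0,-4],[0,0,-4],[0,0,-4]]' --fingers '[85,85,85,85,85,85,85,85,85,85,85,85]'

```text
t: 2.52
tcp_pos: [0.5721, -0.1972, 0.5005]
ee_rot: [-3.14, 0.0, 1.272]
wrist_force: [-0.0, -0.5, -0.7]
opening: 0.0853
```

>>> drive_tool --translation '[[0,0,0],[0,0,0]]' --twist '[[0,0,0],[0,0,0]]' --fingers '[85,85]'

```text
t: 2.78
tcp_pos: [0.5713, -0.1987, 0.5007]
ee_rot: [-3.141, 0.0, 1.269]
wrist_force: [-0.8, 0.2, -0.0]
opening: 0.0849
```

```bash
python3 - <<'E'
from h import *
snap('wrist','w1'); print(robot.read_state()['q'])
E
```

```text
[ 0.46569411  0.36618485 -0.35580101  1.18119129  0.12558172  1.61562442
 -0.16539224]
```

View pics/w1.png

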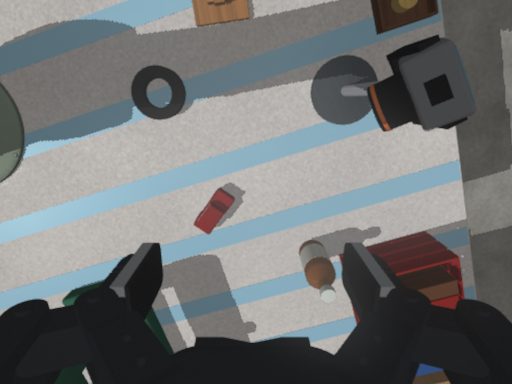

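Wrist view: listing-camera head at (435,85) with the orange ring at (380,106), stand foot (343,90), tyre (158,92), car (214,210), rack corner at top (220,10). Next I move towards +y for a second view including the rack.

>>> drive_tool --translation '[[40,-12,0],[40,-12,0],[40,-12,0],[40,-12,0],[40,-12,0],[40,-12,0],[0,0,0],[0,0,0]]' --twist '[[0,0,0],[0,0,0],[0,0,0],[0,0,0],[0,0,0],[0,0,0],[0,0,0],[0,0,0]]' --fingers '[85,85,85,85,85,85,85,85]'

```text
t: 3.82
tcp_pos: [0.574, 0.051, 0.5013]
ee_rot: [3.141, 0.001, 1.268]
wrist_force: [-0.4, -0.9, 0.9]
opening: 0.0849
```

```bash
python3 - <<'E'
from h import *
snap('wrist','w2')
E
```

```text
(no output)
```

View pics/w2.png

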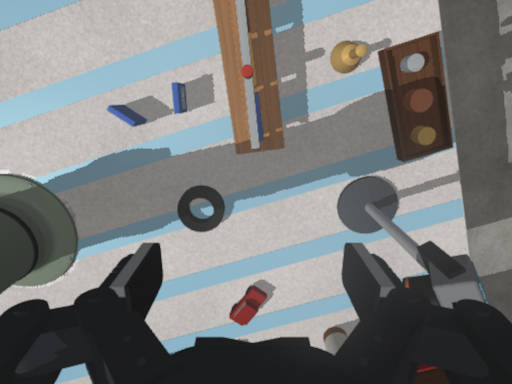

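View 2: knob top at (247,71), boat tile's top edge at (258,115), bar tip about (254,149); the lens is hidden behind a finger. One more view, further along, for the whole rack.

>>> drive_tool --translation '[[45,-14,0],[45,-14,0],[45,-14,0],[0,0,0],[0,0,0]]' --twist '[[0,0,0],[0,0,0],[0,0,0],[0,0,0],[0,0,0]]' --fingers '[85,85,85,85,85]'

```text
t: 4.5
tcp_pos: [0.5744, 0.1923, 0.5012]
ee_rot: [3.141, 0.001, 1.268]
wrist_force: [-0.3, -0.6, -0.7]
opening: 0.0852
```

```bash
python3 - <<'E'
from h import *
snap('wrist','w3')
for f,(x0,x1,y0,y1) in {'w2':(200,300,0,160),'w3':(180,320,0,330)}.items():
    c=load(f)[0][y0:y1,x0:x1][:,:,::-1]; k=min(600/(y1-y0),800/(x1-x0)); cv2.imwrite(f'pics/{f}c.png',cv2.resize(c,None,fx=k,fy=k,interpolation=cv2.INTER_CUBIC))
E
```

```text
(no output)
```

View pics/w3.png

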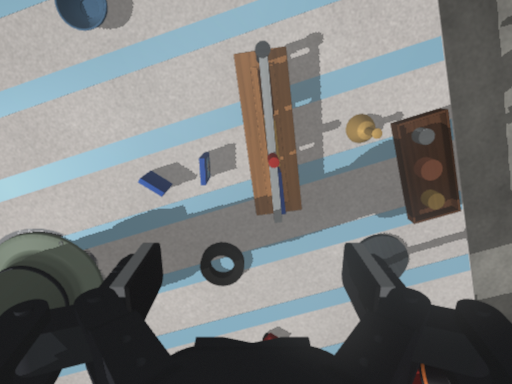

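View pics/w2c.png

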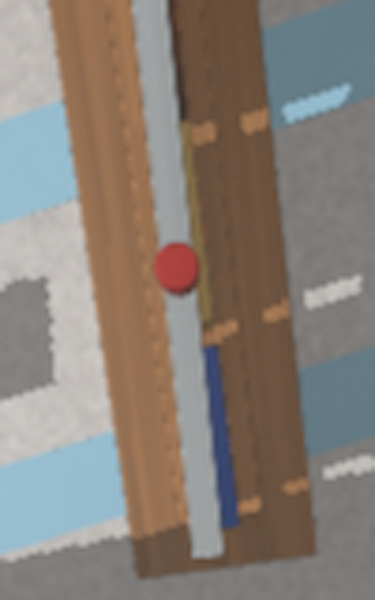

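View pics/w3c.png

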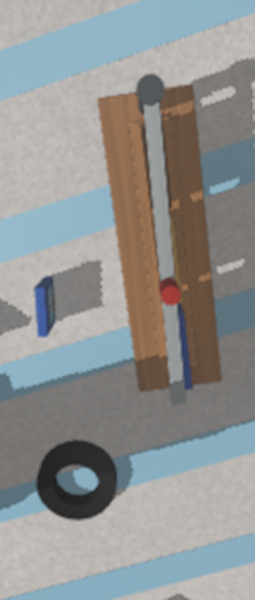

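Both crops show the knob, the bar, the rack corners and the blue top edge clearly. Now the numbers.

```bash
python3 - <<'E'
from h import *
np.set_printoptions(precision=4,suppress=True)
def mask(f,roi,lo,hi,lo2=None,hi2=None):
    im,K,P=load(f); x0,x1,y0,y1=roi; h=cv2.cvtColor(np.ascontiguousarray(im[y0:y1,x0:x1]),cv2.COLOR_RGB2HSV)
    m=cv2.inRange(h,lo,hi)
    if lo2: m|=cv2.inRange(h,lo2,hi2)
    n,l,s,c=cv2.connectedComponentsWithStats(m); i=1+np.argmax(s[1:,4]); print(f,s[i],c[i]+[x0,y0]); return c[i]+[x0,y0],K,P,s[i]
red=((0,140,70),(7,255,255),(172,140,70),(180,255,255))
k=[]
for f,roi in [('w2',(225,270,50,95)),('w3',(255,290,145,175)),('scene0',(275,290,215,240)),('side0',(225,240,235,260))]:
    c,K,P,s=mask(f,roi,*red); k.append((c,K,P,s))
p,e=tri([ray(K,P,*c) for c,K,P,s in k[2:]]); print('knob mid fixed cams',p,e)
p,e=tri([ray(K,P,*c) for c,K,P,s in k[:2]]); print('knob wrist',p,e)
for c,K,P,s in k[:2]: print(plane(K,P,*c,0.163))
w2=load('w2');w3=load('w3')
A=lambda x,y:(200+x/3.75-.4,y/3.75-.4)
B=lambda x,y:(180+x/1.818-.3,y/1.818-.3)
print('hinge cap z.128',plane(*w3[1:],*B(150,88),.128))
p,e=tri([ray(*w2[1:],*A(207,555)),ray(*w3[1:],*B(178,400))]);print('tip',p,e)
for nm,a,b in [('cL',A(136,576),B(137,390)),('cR',A(314,553),B(221,381))]:
    p,e=tri([ray(*w2[1:],*a),ray(*w3[1:],*b)]);print(nm,p,e,plane(*w2[1:],*a,.012))
print('far corners',plane(*w3[1:],*B(99,98),.012),plane(*w3[1:],*B(193,86),.012))
# boat front top edge  ends
for nm,a,b in [('boat tip end',A(238,526),B(190,387))]:
    p,e=tri([ray(*w2[1:],*a),ray(*w3[1:],*b)]);print(nm,p,e)
print('boat front edge z.112',plane(*w2[1:],*A(217,344),.112),plane(*w2[1:],*A(238,526),.112))
E
```

```text
w2 [ 16  15  12  13 115] [246.6783  70.8261]
w3 [13 12 12 10 90] [273.4    161.5556]
scene0 [ 7  9  3  5 10] [282.9 225.6]
side0 [ 3  6  6 13 60] [230.8667 246.7167]
knob mid fixed cams [0.5977 0.1597 0.1519] [np.float64(0.004440788911900242), np.float64(0.004440788911900302)]
knob wrist [0.6002 0.1586 0.1604] [np.float64(1.751472930313945e-05), np.float64(1.7514729303451715e-05)]
[0.6002 0.1584 0.163 ]
[0.6002 0.1591 0.163 ]
hinge cap z.128 [0.6335 0.3263 0.128 ]
tip [0.5767 0.0394 0.1088] [np.float64(0.0005049494908301059), np.float64(0.0005049494908299271)]
cL [0.5305 0.0246 0.0072] [np.float64(0.0008473241596307792), np.float64(0.0008473241596308407)] [0.5318 0.0253 0.012 ]
cR [0.6289 0.009  0.0163] [np.float64(0.00041802203824149075), np.float64(0.00041802203824130914)] [0.6287 0.0083 0.012 ]
far corners [0.5885 0.3474 0.012 ] [0.6845 0.3292 0.012 ]
boat tip end [0.5933 0.0472 0.103 ] [np.float64(0.0005005902986877904), np.float64(0.0005005902986879185)]
boat front edge z.112 [0.6079 0.127  0.112 ] [0.5938 0.0484 0.112 ]
```

Result: rack centre (0.608,0.178), yaw −0.173. Hinge (0.6335,0.326); knob (0.600,0.159), 171 mm from the hinge, top about 0.163. Keeper ≈0.02, and boat tile centre (0.593,0.089) agrees from both the rack and its top edge. I'll straddle the knob with the jaws and swing it along its arc.

```bash
python3 - <<'E'
from h import *
st=plan([.600,.1588,.22],[np.pi,0,1.37],mm=45)
st=plan([.600,.1588,.132],[np.pi,0,1.37],mm=30,start=st)
# arc
H=np.array([.6335,.326]); p=np.array([.600,.1588]); psi=1.37
ths=np.linspace(.024,1.70,25)[1:]; T=[]
for th in ths:
    a=-1.7437-th; q=H+.1705*np.array([np.cos(a),np.sin(a)]); d=(q-p)*1000
    x=np.array([np.cos(psi),np.sin(psi)]);y=np.array([np.sin(psi),-np.cos(psi)])
    T.append([int(round(d@x)),int(round(d@y)),0]); 
    # track rounding
    p=p+(T[-1][0]*x+T[-1][1]*y)/1000; psi-=np.radians(3)
print(T,psi,p)
E
```

```text
n 7 twist/row [ 0.    0.   -0.84]
[[-3, 5, 40], [-3, 5, 40], [-4, 5, 40], [-4, 5, 40], [-4, 5, 40], [-4, 5, 40], [-4, 5, 40]]
n 3 twist/row [0. 0. 0.]
[[0, 0, 29], [0, 0, 29], [0, 0, 29]]
[[0, -12, 0], [1, -12, 0], [1, -12, 0], [1, -11, 0], [1, -12, 0], [1, -12, 0], [2, -12, 0], [2, -12, 0], [2, -11, 0], [2, -12, 0], [2, -12, 0], [3, -11, 0], [3, -12, 0], [3, -11, 0], [3, -12, 0], [4, -11, 0], [3, -12, 0], [4, -11, 0], [4, -11, 0], [4, -11, 0], [5, -11, 0], [4, -11, 0], [5, -11, 0], [5, -11, 0]] 0.11336293856408254 [0.47051974 0.37671254]
```

>>> drive_tool --translation '[[-4,5,40],[-4,5,40],[-4,5,40],[-4,5,40],[-3,5,40],[-3,5,40],[-4,5,40],[0,0,0],[0,0,0]]' --twist '[[0,0,-1],[0,0,-1],[0,0,-1],[0,0,-1],[0,0,-1],[0,0,-1],[0,0,0],[0,0,0],[0,0,0]]' --fingers '[45,45,45,45,45,45,45,45,45]'

```text
t: 5.68
tcp_pos: [0.6021, 0.1597, 0.2231]
ee_rot: [3.14, -0.001, 1.373]
wrist_force: [-0.1, 0.5, 0.0]
opening: 0.0451
```

```bash
python3 - <<'E'
from h import *
snap('wrist','w4')
im,K,P=load('w4')
h=cv2.cvtColor(np.ascontiguousarray(im),cv2.COLOR_RGB2HSV)
m=cv2.inRange(h,(0,140,70),(7,255,255))|cv2.inRange(h,(172,140,70),(180,255,255))
n,l,s,c=cv2.connectedComponentsWithStats(m)
for i in range(1,n):
    if s[i,4]>60: print(s[i],c[i],plane(K,P,*c[i],.155),plane(K,P,*c[i],.166))
s=robot.read_state();print(s['tcp_pos'],s['ee_rot'])
E
```

```text
[237 186  25  36 527] [247.86337761 207.88614801] [0.59921264 0.15687697 0.155     ] [0.6001367  0.16076332 0.166     ]
[0.60212928 0.15993646 0.22333923] [ 3.13943311e+00 -1.17461489e-03  1.37356995e+00]
```

View pics/w4.png

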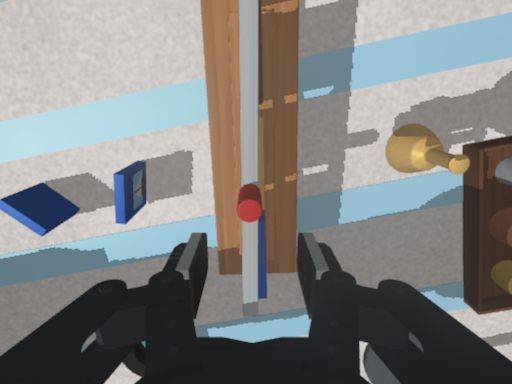

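The knob at (249,203) lies midway between the fingers (~(205,…) and (300,…)). I descend and swing.

>>> drive_tool --translation '[[0,-2,30],[0,0,30],[0,0,31],[0,0,0],[0,-12,0],[1,-12,0],[1,-12,0],[1,-11,0],[1,-12,0],[1,-12,0],[2,-12,0],[2,-12,0]]' --twist '[[0,0,0],[0,0,0],[0,0,0],[0,0,0],[0,0,3],[0,0,3],[0,0,3],[0,0,3],[0,0,3],[0,0,3],[0,0,3],[0,0,3]]' --fingers '[45,45,45,45,45,45,45,45,45,45,45,45]'

```text
t: 7.22
tcp_pos: [0.5165, 0.2042, 0.1329]
ee_rot: [3.14, -0.003, 0.953]
wrist_force: [1.2, 0.3, 0.1]
opening: 0.045
```

>>> drive_tool --translation '[[2,-11,0],[2,-12,0],[2,-12,0],[3,-11,0],[3,-12,0],[3,-11,0],[3,-12,0],[4,-11,0],[0,0,0]]' --twist '[[0,0,3],[0,0,3],[0,0,3],[0,0,3],[0,0,3],[0,0,3],[0,0,3],[0,0,3],[0,0,0]]' --fingers '[45,45,45,45,45,45,45,45,45]'

```text
t: 8.35
tcp_pos: [0.4684, 0.2852, 0.1324]
ee_rot: [-3.141, -0.003, 0.538]
wrist_force: [-0.3, -0.9, 0.0]
opening: 0.0451
```

```bash
python3 - <<'E'
from h import *
snap('wrist','w5')
s=robot.read_state();print(s['tcp_pos'],s['ee_rot'],s['q'])
E
```

```text
[0.46848019 0.28430271 0.13194511] [-3.14140861e+00 -2.27310202e-03  5.38321397e-01] [-0.46489871  0.53893081 -0.25745687  1.88520106  0.19540293  0.73936686
 -1.86453887]
```

View pics/w5.png

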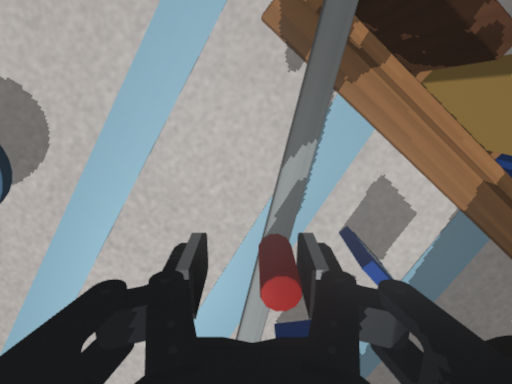

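The knob rides on the right finger at (280,270) and the bar follows. I continue to the end.

>>> drive_tool --translation '[[3,-12,0],[4,-11,0],[4,-11,0],[4,-11,0],[5,-11,0],[4,-11,0],[5,-11,0],[5,-11,0],[0,0,0],[0,0,0]]' --twist '[[0,0,3],[0,0,3],[0,0,3],[0,0,3],[0,0,3],[0,0,3],[0,0,3],[0,0,3],[0,0,0],[0,0,0]]' --fingers '[45,45,45,45,45,45,45,45,45,45]'

```text
t: 9.65
tcp_pos: [0.4693, 0.377, 0.1307]
ee_rot: [3.142, -0.0, 0.119]
wrist_force: [-0.5, -0.0, -0.6]
opening: 0.045
```

```bash
python3 - <<'E'
from h import *
snap('wrist','w6')
s=robot.read_state();print(s['tcp_pos'],s['ee_rot'],s['q'],s['wrist_force'])
im,K,P=load('w6')
h=cv2.cvtColor(np.ascontiguousarray(im),cv2.COLOR_RGB2HSV)
m=cv2.inRange(h,(0,140,70),(7,255,255))|cv2.inRange(h,(172,140,70),(180,255,255))
n,l,st,c=cv2.connectedComponentsWithStats(m)
for i in range(1,n):
    if st[i,4]>100:
        p=plane(K,P,*c[i],.155); d=p[:2]-[.6335,.326]; print(p,np.hypot(*d), (-1.7437-np.arctan2(d[1],d[0]))%(2*np.pi))
E
```

```text
[0.46925581 0.37692828 0.13061665] [ 3.14153502e+00 -1.44061903e-04  1.18307795e-01] [-0.67675234  0.60699691 -0.14235786  1.74510715  0.11353181  0.79739554
 -2.32590428] [-0.74489965 -0.29623876 -0.29568367]
[0.46118354 0.36383962 0.155     ] 0.17642221923325163 1.614055459263346
```

View pics/w6.png

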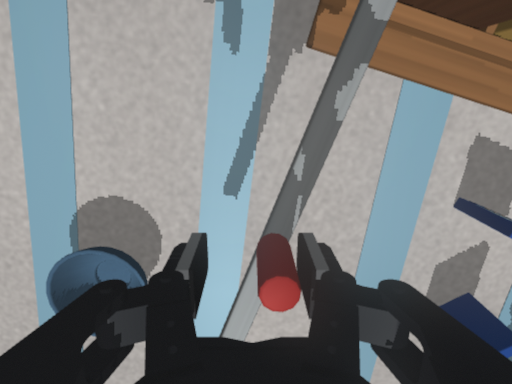

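Keeper reads about 1.61 rad. One small final push, then lift off. Meanwhile I look at the lens crops.

>>> drive_tool --translation '[[2,-8,0],[0,0,0],[0,0,-30],[0,0,-40],[0,0,-40],[0,0,-40]]' --twist '[[0,0,0],[0,0,0],[0,0,0],[0,0,0],[0,0,0],[0,0,0]]' --fingers '[45,45,45,45,60,85]'

```text
t: 10.45
tcp_pos: [0.47, 0.3858, 0.2818]
ee_rot: [-3.141, -0.0, 0.118]
wrist_force: [0.4, -0.4, 0.3]
opening: 0.076
```

```bash
python3 - <<'E'
from h import *
for f,(x0,x1,y0,y1) in {'w1':(350,490,20,150),'scene0':(175,220,162,197),'side0':(185,230,122,165)}.items():
    c=load(f)[0][y0:y1,x0:x1][:,:,::-1]; k=min(600/(y1-y0),800/(x1-x0)); print(f,k); cv2.imwrite(f'pics/{f}lens.png',cv2.resize(c,None,fx=k,fy=k,interpolation=cv2.INTER_CUBIC))
plan([.5929,.089,.26],[np.pi,0,1.398],mm=45)
E
```

```text
w1 4.615384615384615
scene0 17.142857142857142
side0 13.953488372093023
n 10 twist/row [-0.   -0.   -7.33]
[[9, 31, 2], [5, 32, 2], [1, 32, 2], [-4, 32, 2], [-8, 31, 2], [-11, 30, 2], [-15, 28, 2], [-19, 26, 2], [-22, 24, 2], [-25, 21, 2]]
```

View pics/w1lens.png

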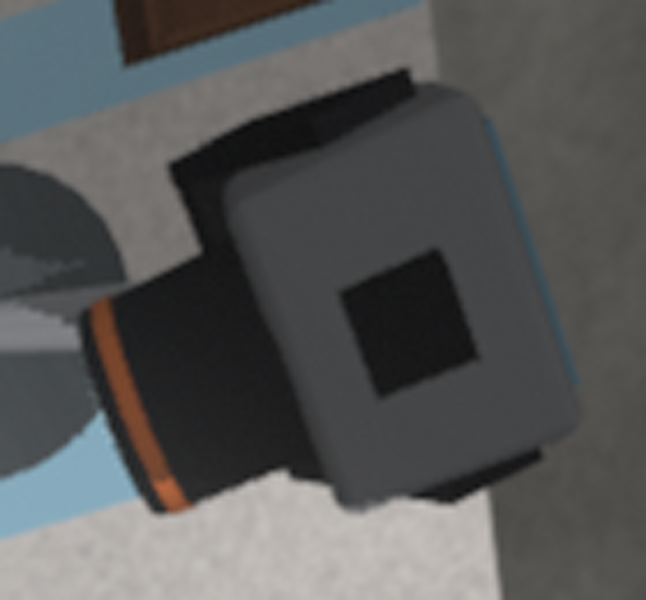

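View pics/side0lens.png

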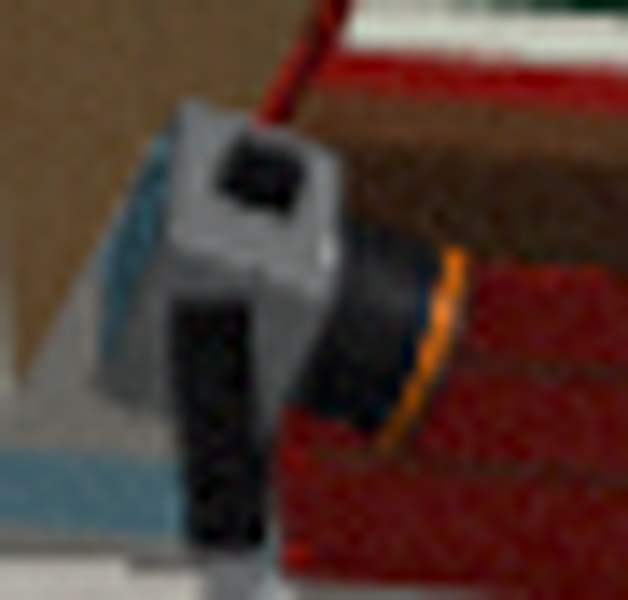

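View pics/scene0lens.png

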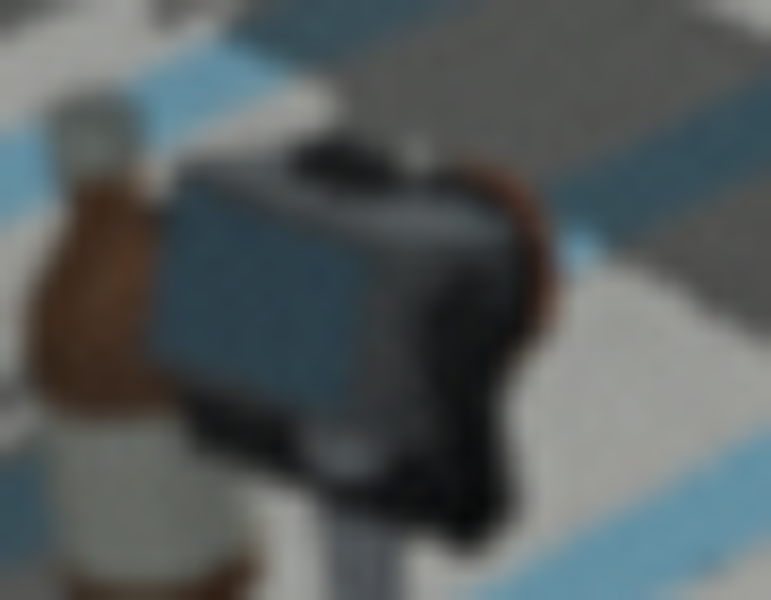

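```bash
python3 - <<'E'
from h import *
np.set_printoptions(precision=4,suppress=True)
w1=load('w1');w2=load('w2');sd=load('side0');sc=load('scene0')
# foot: dark disc in w2, least-squares circle of boundary on plane z=.01
for f,roi,seed in [('w2',(325,410,165,245),(360,205)),('w1',(300,375,45,135),(330,90))]:
    im,K,P=load(f); g=cv2.cvtColor(np.ascontiguousarray(im),cv2.COLOR_RGB2GRAY); hsv=cv2.cvtColor(np.ascontiguousarray(im),cv2.COLOR_RGB2HSV)
    m=np.zeros_like(g); x0,x1,y0,y1=roi; m[y0:y1,x0:x1]=((g[y0:y1,x0:x1]<75)*255)
    m=cv2.morphologyEx(m,cv2.MORPH_OPEN,np.ones((3,3)))
    cs,_=cv2.findContours(m,cv2.RETR_EXTERNAL,cv2.CHAIN_APPROX_NONE); c=max(cs,key=cv2.contourArea)[:,0]
    pts=np.array([plane(K,P,u,v,.012)[:2] for u,v in c])
    # robust circle r=.065
    from scipy.optimize import least_squares
    r=least_squares(lambda q:np.hypot(*(pts-q).T)-.065,[.767,-.168],loss='soft_l1',f_scale=.002)
    print(f,len(c),r.x,np.median(abs(r.fun)))
# heading from level edges in w1
W=lambda x,y:(350+x/4.6154-.4,20+y/4.6154-.4)
for a,b in [((240,215),(328,480)),((490,130),(570,370)),((341,293),(379,397)),((441,249),(479,357)),((86,318),(158,507))]:
    p=plane(*w1[1:],*W(*a),.34);q=plane(*w1[1:],*W(*b),.34); d=q-p; print(np.linalg.norm(d),'normal heading',np.arctan2(d[0],-d[1]), d)
ringc=W(125,413)
S=lambda x,y:(185+x/13.953-.5,122+y/13.953-.5)
rs=S(430,348)
p,e=tri([ray(*w1[1:],*ringc),ray(*sd[1:],*rs)]);print('ring',p,e)
E
```

```text
w2 52 [ 0.8039 -0.1084] 0.007820602450736215
w1 142 [ 0.7638 -0.1756] 0.005468855869380063
0.05749650307537809 normal heading 0.15735908875242297 [ 0.009  -0.0568  0.    ]
0.051349395555218134 normal heading 0.20230846238390401 [ 0.0103 -0.0503  0.    ]
0.02299764731515083 normal heading 0.19692814582547924 [ 0.0045 -0.0226 -0.    ]
0.02358770431517739 normal heading 0.20376951964686296 [ 0.0048 -0.0231  0.    ]
0.04227455239817793 normal heading 0.16819111161792255 [ 0.0071 -0.0417  0.    ]
ring [ 0.7194 -0.1806  0.2969] [np.float64(0.0002848323327292872), np.float64(0.00028483233272934364)]
```

```bash
python3 - <<'E'
from h import *
np.set_printoptions(precision=4,suppress=True)
w1=load('w1');sd=load('side0')
W=lambda x,y:(350+x/4.6154-.4,20+y/4.6154-.4)
S=lambda x,y:(185+x/13.953-.5,122+y/13.953-.5)
c=[]
for a,b in [((230,185),(330,295)),((475,92),(168,240)),((580,420),(183,102)),((345,508),(342,165))]:
    p,e=tri([ray(*w1[1:],*W(*a)),ray(*sd[1:],*S(*b))]);print(p,np.array(e)*1e3); c.append(p)
c=np.array(c); x=(c[1]-c[0]+c[2]-c[3])/2; y=(c[0]-c[3]+c[1]-c[2])/2
print('x',x,np.linalg.norm(x),'y',y,np.linalg.norm(y)); print('heading x',np.arctan2(x[1],x[0]),'y',np.arctan2(-y[0],y[1]),'tilt',np.arctan2(x[2],np.hypot(*x[:2])))
print('centre top',c.mean(0))
w2=load('w2'); im=w2[0][150:290,320:500][:,:,::-1]; cv2.imwrite('pics/w2foot.png',cv2.resize(im,None,fx=4,fy=4,interpolation=cv2.INTER_CUBIC))
E
```

```text
[ 0.7331 -0.1374  0.3359] [0.1609 0.1609]
[ 0.7727 -0.1345  0.3495] [0.8765 0.8765]
[ 0.7856 -0.2009  0.3502] [0.3889 0.3889]
[ 0.7478 -0.2092  0.3312] [0.4423 0.4423]
x [0.0387 0.0056 0.0163] 0.04234928717910635 y [-0.0138  0.0691  0.002 ] 0.07045365113951704
heading x 0.1432321393141852 y 0.19767450485038143 tilt 0.3945583243660635
centre top [ 0.7598 -0.1705  0.3417]
```

View pics/w2foot.png

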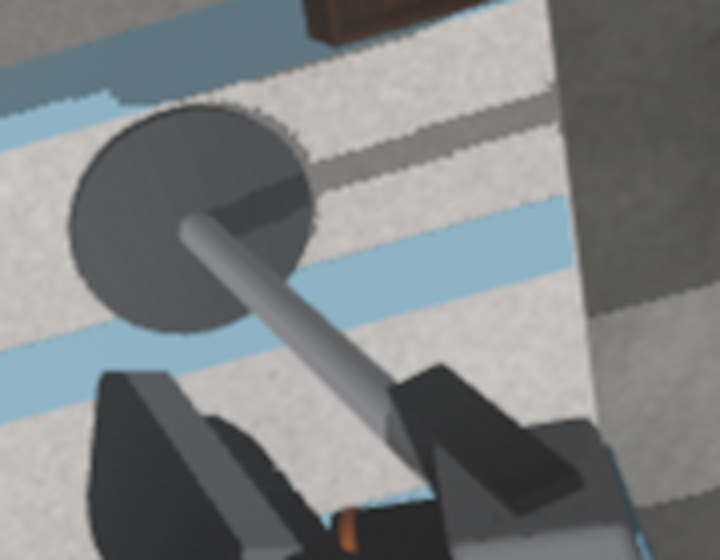

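```bash
python3 - <<'E'
from h import *
np.set_printoptions(precision=4,suppress=True)
w2=load('w2'); f=plane(*w2[1:],367.5,204.1,.01); print('foot',f)
h,t=.195,.41
X=np.array([np.cos(t)*np.cos(h),np.cos(t)*np.sin(h),np.sin(t)]); Y=np.array([-np.sin(h),np.cos(h),0]); Z=np.cross(X,Y)
F=f.copy();F[2]=.32; L1=F-.06*X; ring=np.array([.7194,-.1806,.2969]); L2=ring-.003*X; print('lens',L1,L2)
L=(L1+L2)/2; pic=L-.2*X; print('L',L,'pic',pic)
org=pic-.008*X-.036*Z; print('tile origin',org)
Rtool=np.stack([Y,X,-Z],1); print('rpy',R.from_matrix(Rtool).as_euler('xyz'))
# grasp: TCP at height zt in tile frame, x=0
for zt in (.058,.063): print(zt,'tcp',org+zt*Z)
print('X',X,'Z',Z)
E
```

```text
foot [ 0.7696 -0.1663  0.01  ]
lens [ 0.7156 -0.177   0.2961] [ 0.7167 -0.1811  0.2957]
L [ 0.7161 -0.1791  0.2959] pic [ 0.5362 -0.2146  0.2162]
tile origin [ 0.5431 -0.2132  0.18  ]
rpy [2.7316 0.     1.7658]
0.058 tcp [ 0.5204 -0.2177  0.2332]
0.063 tcp [ 0.5184 -0.2181  0.2377]
X [0.8997 0.1777 0.3986] Z [-0.3911 -0.0772  0.9171]
```

Lens estimates from the stand foot and from the ring agree within 4 mm: lens ≈(0.716,−0.179,0.296), heading 0.195, tilt 0.41. Now over the boat tile.

>>> drive_tool --translation '[[9,31,2],[5,32,2],[1,32,2],[-4,32,2],[-8,31,2],[-11,30,2],[-15,28,2],[-19,26,2],[-22,24,2],[-25,21,2],[0,0,0],[0,0,0]]' --twist '[[0,0,-7.3],[0,0,-7.3],[0,0,-7.3],[0,0,-7.3],[0,0,-7.3],[0,0,-7.3],[0,0,-7.3],[0,0,-7.3],[0,0,-7.3],[0,0,-7.3],[0,0,0],[0,0,0]]' --fingers '[60,60,60,60,60,60,60,60,60,60,60,60]'

```text
t: 11.95
tcp_pos: [0.5927, 0.0887, 0.2604]
ee_rot: [-3.141, -0.0, 1.391]
wrist_force: [-0.6, 0.3, -0.1]
opening: 0.0602
```

```bash
python3 - <<'E'
from h import *
im,c=snap('wrist','w7')
s=robot.read_state();print(s['tcp_pos'],s['ee_rot'])
K,P=c['intrinsics'],c['pose']
h=cv2.cvtColor(np.ascontiguousarray(im),cv2.COLOR_RGB2HSV)
m=cv2.inRange(h,(108,120,40),(130,255,255)); m[:,:210]=0
n,l,st,cc=cv2.connectedComponentsWithStats(m)
for i in range(1,n):
    if st[i,4]>50:
        print(st[i],cc[i],plane(K,P,*cc[i],.112)); b=cv2.boxPoints(cv2.minAreaRect(np.argwhere(l==i)[:,::-1].astype(np.float32))); print(b); print([plane(K,P,*q,.112) for q in b])
plan([.593,.089,.08],[np.pi,0,1.398],mm=30)
E
```

```text
[0.59264961 0.08906486 0.26045255] [-3.14152277e+00 -4.38561389e-04  1.39176206e+00]
[ 244  135   16   79 1189] [251.96719933 173.48275862] [0.59385477 0.09140914 0.112     ]
[[244. 135.]
 [259. 135.]
 [259. 213.]
 [244. 213.]]
[array([0.593159  , 0.12908462, 0.112     ]), array([0.60694642, 0.12657051, 0.112     ]), array([0.59348715, 0.04994009, 0.112     ]), array([0.57863409, 0.05264641, 0.112     ])]
n 7 twist/row [-0.   -0.   -0.05]
[[0, 0, 26], [0, 0, 26], [0, 0, 26], [0, 0, 26], [0, 0, 26], [0, 0, 26], [0, 0, 26]]
```

View pics/w7.png

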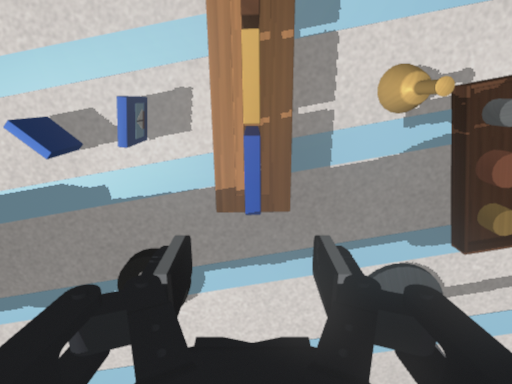

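The keeper is gone from above the tiles. The boat tile's top (252,173) is at (0.594,0.091), aligned with the jaws. Descend and grip.

>>> drive_tool --translation '[[0,1,30],[1,0,30],[0,0,30],[0,0,30],[0,0,30],[0,0,30],[0,0,0],[0,0,0],[0,0,0],[0,0,0],[0,0,0],[0,0,0]]' --twist '[[0,0,0],[0,0,0],[0,0,0],[0,0,0],[0,0,0],[0,0,0],[0,0,0],[0,0,0],[0,0,0],[0,0,0],[0,0,0],[0,0,0]]' --fingers '[60,60,60,60,60,60,60,0,0,0,0,0]'

```text
t: 13.5
tcp_pos: [0.5944, 0.0892, 0.0816]
ee_rot: [3.14, -0.001, 1.392]
wrist_force: [-4.0, 0.3, 10.9]
opening: 0.0152
```

```bash
python3 - <<'E'
from h import *
im,c=snap('wrist','w8'); snap('side','side8')
s=robot.read_state();print(s['tcp_pos'],s['ee_rot'],s['opening'],s['wrist_force'])
E
```

```text
[0.59436965 0.08920326 0.08158489] [ 3.14051789e+00 -4.74038610e-04  1.39168981e+00] 0.01523631242084609 [-4.49256705 -0.08729718 10.81394076]
```

View pics/w8.png

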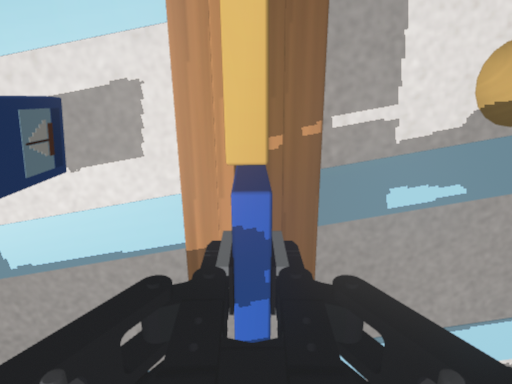

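Gripped at 15.2 mm opening with the blue rail squarely between the pads. Lift straight up.

>>> drive_tool --translation '[[0,0,-10],[0,0,-20],[0,0,-25],[0,0,-25],[0,0,-25],[0,0,-25],[0,0,-25],[0,0,-25],[0,0,-20],[0,0,0],[0,0,0]]' --twist '[[0,0,0],[0,0,0],[0,0,0],[0,0,0],[0,0,0],[0,0,0],[0,0,0],[0,0,0],[0,0,0],[0,0,0],[0,0,0]]' --fingers '[0,0,0,0,0,0,0,0,0,0,0]'

```text
t: 14.98
tcp_pos: [0.5937, 0.0888, 0.2801]
ee_rot: [-3.141, 0.0, 1.392]
wrist_force: [-0.1, 0.5, -2.6]
opening: 0.0149
```

```bash
python3 - <<'E'
from h import *
im,c=snap('wrist','w9'); snap('side','side9'); snap('scene','scene9')
s=robot.read_state();print(s['tcp_pos'],s['ee_rot'],s['opening'],s['wrist_force'])
plan([.5159,-.2186,.2438],[2.7316,0,1.7658],mm=30)
c=np.hstack([cv2.resize(load('side9')[0][150:350,150:350],(400,400)),cv2.resize(load('scene9')[0][170:300,210:340],(400,400))]); cv2.imwrite('pics/c9.png',c[:,:,::-1])
E
```

```text
[0.59371512 0.08883002 0.27956059] [-3.14039831e+00  4.08442030e-04  1.39177225e+00] 0.015287954253526461 [-0.41288135 -0.76146316 -2.46610485]
n 11 twist/row [-2.12  0.4  -1.92]
[[-29, -2, 3], [-29, -3, 3], [-29, -4, 3], [-28, -5, 2], [-28, -6, 2], [-28, -7, 1], [-28, -8, 1], [-28, -9, 0], [-27, -10, 0], [-27, -11, -1], [-26, -12, -1]]
```

View pics/c9.png

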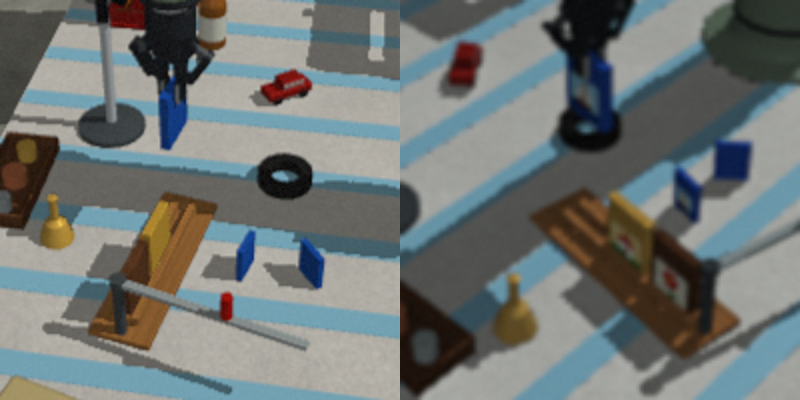

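View pics/w9.png

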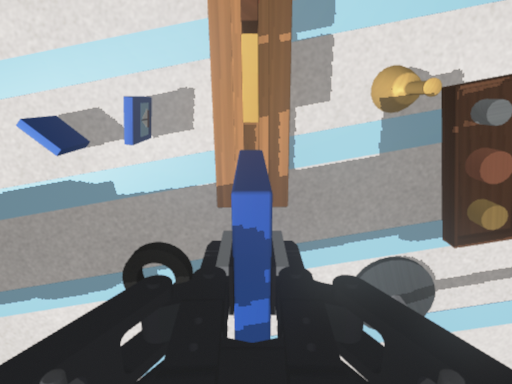

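The tile is clear of the rack, the other two stand in place, and the keeper points out to the robot side. Carry on to the lens.

>>> drive_tool --translation '[[-29,-2,3],[-29,-3,3],[-29,-4,3],[-28,-5,2],[-28,-6,2],[-28,-7,1],[-28,-8,1],[-28,-9,0],[-27,-10,0],[-27,-11,-1],[-26,-12,-1],[0,0,0]]' --twist '[[-2.1,0.4,-1.9],[-2.1,0.4,-1.9],[-2.1,0.4,-1.9],[-2.1,0.4,-1.9],[-2.1,0.4,-1.9],[-2.1,0.4,-1.9],[-2.1,0.4,-1.9],[-2.1,0.4,-1.9],[-2.1,0.4,-1.9],[-2.1,0.4,-1.9],[-2.1,0.4,-1.9],[0,0,0]]' --fingers '[0,0,0,0,0,0,0,0,0,0,0,0]'

```text
t: 16.62
tcp_pos: [0.5147, -0.2213, 0.244]
ee_rot: [2.735, -0.002, 1.758]
wrist_force: [0.3, 0.3, -2.2]
opening: 0.0147
```

>>> drive_tool --translation '[[0,0,0],[0,0,0],[0,0,0]]' --twist '[[0,0,0],[0,0,0],[0,0,0]]' --fingers '[0,0,0]'

```text
t: 17.0
tcp_pos: [0.5167, -0.2178, 0.2453]
ee_rot: [2.733, -0.001, 1.763]
wrist_force: [-0.6, -0.3, -2.2]
opening: 0.0152
```

```bash
python3 - <<'E'
from h import *
im,c=snap('wrist','w10'); snap('side','side10'); snap('scene','scene10')
s=robot.read_state();print(s['tcp_pos'],s['ee_rot'],s['opening'],s['wrist_force'])
plan([.5159,-.2186,.2438],[2.7316,0,1.7658],mm=30)
c=np.hstack([cv2.resize(load('side10')[0][100:260,160:320],(400,400)),cv2.resize(load('scene10')[0][150:290,180:320],(400,400))]); cv2.imwrite('pics/c10.png',c[:,:,::-1])
E
```

```text
[ 0.51648365 -0.21822366  0.2451864 ] [ 2.73350560e+00 -1.27804810e-03  1.76259366e+00] 0.015208392432497926 [-0.35252373 -0.31740921 -2.76918159]
n 1 twist/row [-0.11  0.01 -0.2 ]
[[0, -1, 1]]
```

View pics/c10.png

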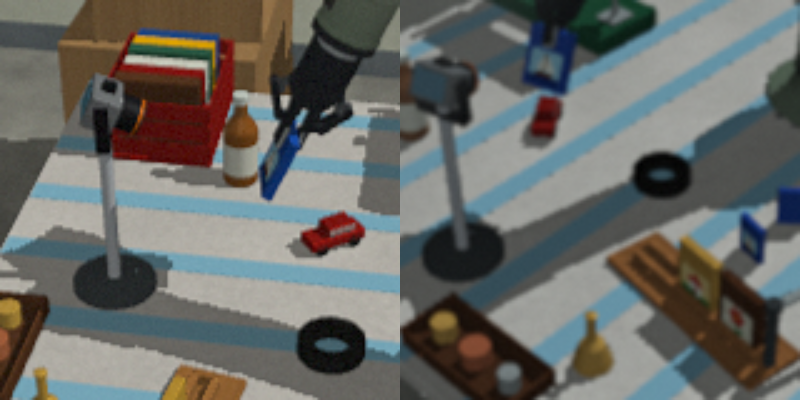

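View pics/w10.png

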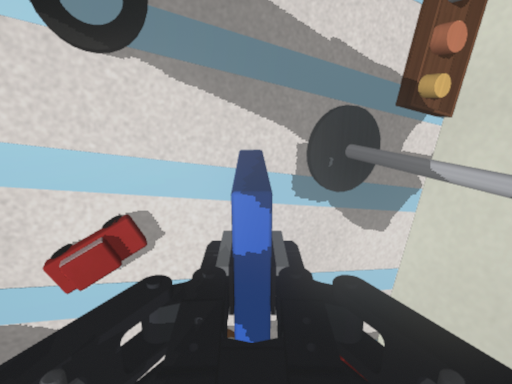

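The tile faces the camera with the boat right way up. I check the tile position independently of the arm.

```bash
python3 - <<'E'
from h import *
for f,(x0,x1,y0,y1) in {'side10':(255,290,145,185),'scene10':(215,245,150,188)}.items():
    c=load(f)[0][y0:y1,x0:x1][:,:,::-1]; print(f); cv2.imwrite(f'pics/{f}t.png',cv2.resize(c,None,fx=15,fy=15,interpolation=cv2.INTER_CUBIC))
p=np.array([.5362,-.2146,.2162])
for f in('side10','scene10'): print(f,proj(*load(f)[1:],p))
E
```

```text
side10
scene10
side10 [267.74314814 165.31303501]
scene10 [230.26554299 173.39206447]
```

View pics/side10t.png

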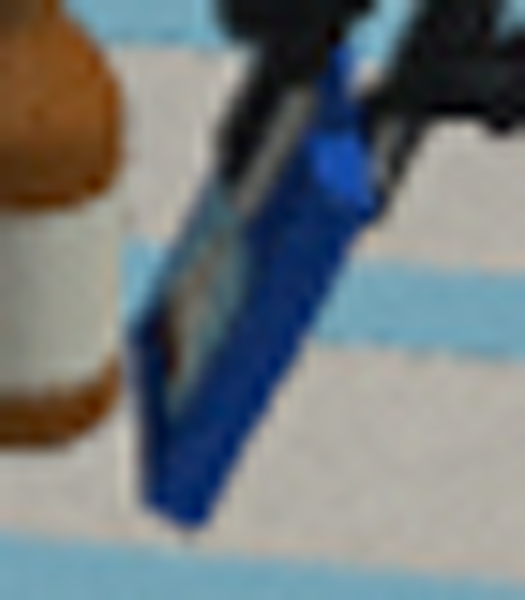

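View pics/scene10t.png

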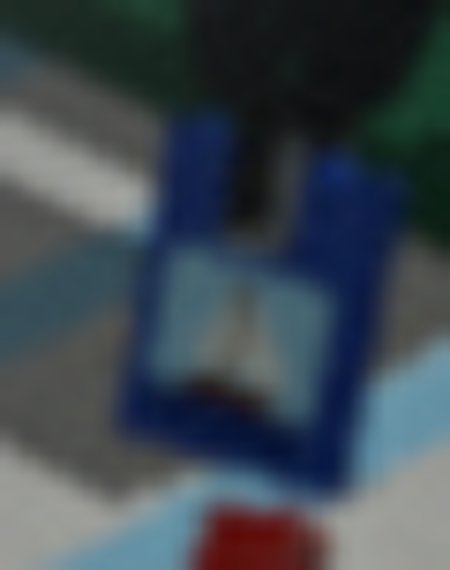

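In both views the picture centre lies within about 1 px (2–3 mm) of the prediction for the wanted point, and the boat is upright. Final stillness check, then hand in.

>>> drive_tool --translation '[[0,0,0],[0,0,0],[0,0,0],[0,0,0]]' --twist '[[0,0,0],[0,0,0],[0,0,0],[0,0,0]]' --fingers '[0,0,0,0]'

```text
t: 17.65
tcp_pos: [0.5163, -0.2187, 0.2451]
ee_rot: [2.734, -0.001, 1.762]
wrist_force: [0.1, -0.3, -1.6]
opening: 0.0149
```

```bash
python3 - <<'E'
from h import *
s=robot.read_state();print(s['t'],s['tcp_pos'],s['ee_rot'],s['opening'],np.abs(s['qd']).max())
print(robot.sign_off())
E
```

```text
17.65 [ 0.51629652 -0.21869126  0.24512192] [ 2.73350258e+00 -1.32768913e-03  1.76180815e+00] 0.014936962186488593 0.001337197430674134
the job is handed in; nothing more can be done
None
```

I swung the keeper open by its knob, lifted the boat tile out of the rack and handed the job in at 17.65 s, with the gripper holding the tile still before the listing camera. The hand-in gives no verdict, so what follows is my own measurements.

- **Keeper:** it measured about 1.61 rad, and I then gave it one more small push. I did not measure the angle again, but the next pictures show the bar still standing fully out to the robot side.
- **Tile and grip:** the opening stayed at 15 mm and the joints were practically still (at most 0.0013 rad/s). In the side and scene views the picture centre was within about 1 pixel (2–3 mm) of where I wanted it, facing the camera and right way up.
- **Other items:** by eye, the other two tiles, the tyre, the car and the bell were still in place in the later pictures. I did not measure any of them against their starting positions, and I did not check the bowl or the bottle separately.
- **Where my measurements disagreed:**
  - Two estimates of the lens position differed by about 4 mm, so I used their mean.
  - Estimates of its downward tilt ranged from 0.39 to 0.44 rad, and I used 0.41.
  - Most estimates of its heading fell between 0.16 and 0.20 rad. Two rougher ones gave 0.14 and about 0.26. I used 0.195.
  - Apart from that 0.26, which came from my coarse first fix of the stand's foot, this spread is well inside the tolerances.

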